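# Load the bench centrifuge in balance and put its cover on

### The job

Load the centrifuge for a run: lower the two large white-capped vials and the two small black-capped vials upright into its four buckets, one to a bucket, so that the rotor is balanced - equal vials straight across from each other. Then put the round cover on the centrifuge so that it sits flat and fully down over the bowl; keep the vials upright throughout and do not drop them in from a height.

Things in the scene. Friction and masses are not known exactly. Their poses are not given: they have to be found in the camera images.
- vial_large_a_mid (a point): a large glass screw-cap vial with a white ribbed cap, 24 mm diameter, 56 mm high, about 25 g, upright on a thin grey bench mat at the right; the point is its centre, 28 mm above its underside, z up. There are two alike
- vial_large_b_mid (a point): a large glass screw-cap vial with a white ribbed cap, 24 mm diameter, 56 mm high, about 25 g, upright on a thin grey bench mat at the right; the point is its centre, 28 mm above its underside, z up. There are two alike
- vial_small_a_mid (a point): a small glass screw-cap vial with a black cap, 18 mm diameter, 40 mm high, about 14 g, upright on a thin grey bench mat at the right; the point is its centre, 20 mm above its underside, z up. There are two alike
- vial_small_b_mid (a point): a small glass screw-cap vial with a black cap, 18 mm diameter, 40 mm high, about 14 g, upright on a thin grey bench mat at the right; the point is its centre, 20 mm above its underside, z up. There are two alike
- bucket_1_floor (a point): one of four alike round metal buckets on the centrifuge's rotor; the point is the centre of its inner floor, 66 mm above the worktop. 32 mm inside, mouth flared to 37 mm, 14 mm deep (rim at 80 mm): hold vials by their upper part so the fingers stay above the rim. Buckets 1-4 follow round the hub, neighbours 65 mm apart; straight across is bucket 3, 92 mm away
- bucket_2_floor (a point): one of four alike round metal buckets on the centrifuge's rotor; the point is the centre of its inner floor, 66 mm above the worktop. 32 mm inside, mouth flared to 37 mm, 14 mm deep (rim at 80 mm): hold vials by their upper part so the fingers stay above the rim. Buckets 1-4 follow round the hub, neighbours 65 mm apart; straight across is bucket 4, 92 mm away
- bucket_3_floor (a point): one of four alike round metal buckets on the centrifuge's rotor; the point is the centre of its inner floor, 66 mm above the worktop. 32 mm inside, mouth flared to 37 mm, 14 mm deep (rim at 80 mm): hold vials by their upper part so the fingers stay above the rim. Buckets 1-4 follow round the hub, neighbours 65 mm apart; straight across is bucket 1, 92 mm away
- bucket_4_floor (a point): one of four alike round metal buckets on the centrifuge's rotor; the point is the centre of its inner floor, 66 mm above the worktop. 32 mm inside, mouth flared to 37 mm, 14 mm deep (rim at 80 mm): hold vials by their upper part so the fingers stay above the rim. Buckets 1-4 follow round the hub, neighbours 65 mm apart; straight across is bucket 2, 92 mm away
- cover_knob (a point): black knob (30 mm diameter, 34 mm high) of the grey round cover, a hollow cap 170 mm wide (164 inside), 74 mm high (70 inside), 250 g, lying skirt down. The point is on its axis, 94 mm above its lower edge, 20 mm above its roof, 14 mm below the knob's top. In place it rests on the housing 60 mm up (point at 154 mm), centred on the rotor, its skirt round the bowl wall with 7 mm play
- centrifuge: small white bench centrifuge, fixed; origin on the rotor's axis at worktop level, z up, panel at -x. Housing 190 x 200 x 60 mm, on it a round bowl wall (150 mm wide, top at 76 mm). In it the rotor: hub (top at 80 mm), four arms, four buckets with centres 46 mm from the axis; it turns if pushed (about 1 N at a bucket) and stays

How it is judged:
On the way:
1. all four vials stand in the buckets, equal vials straight across from each other ((((horizontal distance between vial_large_a_mid and bucket_1_floor below 0.009 m and z of vial_large_a_mid in the frame of bucket_1_floor below 0.032 m and angle between vial_large_a_mid's own z axis and vertical below 0.2 rad) and (horizontal distance between vial_large_b_mid and bucket_3_floor below 0.009 m and z of vial_large_b_mid in the frame of bucket_3_floor below 0.032 m and angle between vial_large_b_mid's own z axis and vertical below 0.2 rad)) or ((horizontal distance between vial_large_a_mid and bucket_3_floor below 0.009 m and z of vial_large_a_mid in the frame of bucket_3_floor below 0.032 m and angle between vial_large_a_mid's own z axis and vertical below 0.2 rad) and (horizontal distance between vial_large_b_mid and bucket_1_floor below 0.009 m and z of vial_large_b_mid in the frame of bucket_1_floor below 0.032 m and angle between vial_large_b_mid's own z axis and vertical below 0.2 rad)) or ((horizontal distance between vial_large_a_mid and bucket_2_floor below 0.009 m and z of vial_large_a_mid in the frame of bucket_2_floor below 0.032 m and angle between vial_large_a_mid's own z axis and vertical below 0.2 rad) and (horizontal distance between vial_large_b_mid and bucket_4_floor below 0.009 m and z of vial_large_b_mid in the frame of bucket_4_floor below 0.032 m and angle between vial_large_b_mid's own z axis and vertical below 0.2 rad)) or ((horizontal distance between vial_large_a_mid and bucket_4_floor below 0.009 m and z of vial_large_a_mid in the frame of bucket_4_floor below 0.032 m and angle between vial_large_a_mid's own z axis and vertical below 0.2 rad) and (horizontal distance between vial_large_b_mid and bucket_2_floor below 0.009 m and z of vial_large_b_mid in the frame of bucket_2_floor below 0.032 m and angle between vial_large_b_mid's own z axis and vertical below 0.2 rad))) and (((horizontal distance between vial_small_a_mid and bucket_1_floor below 0.009 m and z of vial_small_a_mid in the frame of bucket_1_floor below 0.024 m and angle between vial_small_a_mid's own z axis and vertical below 0.2 rad) and (horizontal distance between vial_small_b_mid and bucket_3_floor below 0.009 m and z of vial_small_b_mid in the frame of bucket_3_floor below 0.024 m and angle between vial_small_b_mid's own z axis and vertical below 0.2 rad)) or ((horizontal distance between vial_small_a_mid and bucket_3_floor below 0.009 m and z of vial_small_a_mid in the frame of bucket_3_floor below 0.024 m and angle between vial_small_a_mid's own z axis and vertical below 0.2 rad) and (horizontal distance between vial_small_b_mid and bucket_1_floor below 0.009 m and z of vial_small_b_mid in the frame of bucket_1_floor below 0.024 m and angle between vial_small_b_mid's own z axis and vertical below 0.2 rad)) or ((horizontal distance between vial_small_a_mid and bucket_2_floor below 0.009 m and z of vial_small_a_mid in the frame of bucket_2_floor below 0.024 m and angle between vial_small_a_mid's own z axis and vertical below 0.2 rad) and (horizontal distance between vial_small_b_mid and bucket_4_floor below 0.009 m and z of vial_small_b_mid in the frame of bucket_4_floor below 0.024 m and angle between vial_small_b_mid's own z axis and vertical below 0.2 rad)) or ((horizontal distance between vial_small_a_mid and bucket_4_floor below 0.009 m and z of vial_small_a_mid in the frame of bucket_4_floor below 0.024 m and angle between vial_small_a_mid's own z axis and vertical below 0.2 rad) and (horizontal distance between vial_small_b_mid and bucket_2_floor below 0.009 m and z of vial_small_b_mid in the frame of bucket_2_floor below 0.024 m and angle between vial_small_b_mid's own z axis and vertical below 0.2 rad)))), for 0.2 s.
At the end, for the whole second after the job is handed in: each vial stands upright (0.2 rad) in its own bucket (axis within 9 mm, fully down within 4 mm), large ones in opposite buckets, small ones in opposite buckets; cover flat (0.05 rad), fully down (4 mm), within 12 mm of the rotor's axis; all released and at rest (all of step 1 and horizontal distance between cover_knob and centrifuge below 0.012 m and z of cover_knob in the frame of centrifuge below 0.158 m and angle between cover_knob's own z axis and vertical below 0.05 rad and linear speed of each of vial_large_a, vial_large_b, vial_small_a, vial_small_b, cover below 0.02 m/s); the robot touches nothing.
It fails at once if a vial is tipped over (leans more than 0.8 rad) (angle between any of vial_large_a_mid, vial_large_b_mid, vial_small_a_mid, vial_small_b_mid's own z axis and vertical above 0.8 rad).
It fails at once if a vial is let fall from a height (faster than 0.9 m/s out of the fingers, about 40 mm of fall) ((linear speed of vial_large_a above 0.9 m/s and contact force between the fingers and vial_large_a below 0.01 N) or (linear speed of vial_large_b above 0.9 m/s and contact force between the fingers and vial_large_b below 0.01 N) or (linear speed of vial_small_a above 0.9 m/s and contact force between the fingers and vial_small_a below 0.01 N) or (linear speed of vial_small_b above 0.9 m/s and contact force between the fingers and vial_small_b below 0.01 N)).
It also fails if it takes over 131 s, if anything falls off the work surface, if the arm or the gripper's body presses on something with over 40 N, if the wrist force passes 120 N, or if a joint passes its speed limit or range.

### The arm

A 6-joint arm with a two-finger parallel gripper is mounted at the origin on a cart in front of the work surface, level with it; the furniture and walls round the work are solid. World frame = base frame: x ahead of the robot, y to its left, z up, the work surface at z = 0. Lengths are in m, angles in rad, forces in N, time in s.
With the tool pointing down it reaches from about 0.25 to 0.8 m from the base axis. Payload 8.5 kg.
Tool frame: the origin (TCP) lies at the very end of the fingers, on their centre line; the grasp point (between the pads) lies 19 mm behind it (grip_point_offset is the distance from the TCP to the grasp point, in m); z points along the fingers, y is the line along which they close (so a half turn about z gives the same grasp; the last joint's range is limited). The gripper opens to 85 mm and grips with 20 to 120 N. Pads are 22 mm wide; open, the fingers measure 114 mm over their backs; the gripper's body (76 mm by 85 mm) begins 54 mm behind the grasp point. The pads swing forward as they close: fully open they stand 13 mm farther back than shut.
Start: joints at [-1.314, 0.238, -0.013, 1.319, 0, 1.571], TCP at [0.133, -0.508, 0.231] pointing down, gripper open.
Joint ranges: [-2.66, 2.66], [-1.03, 1.9], [-1.14, 1.46], [-1.82, 2.27], [-1.45, 1.34], [-3.14, 3.14]. Speed limits (rad/s): [2.22, 2.22, 2.79, 3.14, 3.14, 3.14].

### API

Orientations are given as a unit quaternion [w, x, y, z].
In Python, from rig import * gives the robot as it stands.
- The arm moves only by the tool apply_moves, never from a script. Its argument "motion" is a list of rows, each an object with "offset": the shift along the tool's x, y, z in cm, a list of three; "turn": the turn about the tool's z in rad. In form: [{"offset": [x, y, z], "turn": turn}, ...]. A call has 1 to 20 rows; each row is the pose to reach, as a shift and turn from the pose commanded when the call began, along the tool's axes at that moment; what a row does not reach only later rows make up. A row lasts 1/8 s, in which the tool goes at most 62.5 mm and 10.7 degrees, less where a joint would pass 70% of its speed; a pose out of reach is approached as far as the arm can. A call with a gripper value outside its range is refused whole. "jaw" is the finger opening in cm, from 0 to 8.54, set as the call begins (left out, the last holds). The fingers move at their own pace and stop on an object; "newtons" is the grip in N (left out, the last holds). Time passes only in rows, so rows that repeat a pose let the fingers close. It gives the time, the measured TCP pose, the force, the opening and the grip force at its end, in the units of the state.
- sense(): the state, without advancing time (a new reading comes with each control period).
- read_camera(name): name is "side" or "top"; returns a dict with "frame" (384x512x3 uint8, red, green, blue), "depth" (384x512 float32, m along the optical axis (not along the pixel's ray), 0 where there is no reading), "fx", "fy", "cx", "cy" (pixels), "world_to_cam" (4x4, takes a point from world to camera coordinates). Camera axes: x right, y down, z forward; pixel columns grow to the right and rows downward; lengths in m; the calibration is good to about 2 mm. A picture is of the moment at which its call begins.
- close_job(): hands the job in; it is judged then, once.
Trained networks look in the newest picture that a camera, given by its name, has taken for a name from the list of things; names that differ only in an ending like _2 or _b are one class to them, and where a whole thing is asked for, a point or a joint stands for the part that bears it (a point fixed in the world has none). Each returns a list of dicts, best first, with "confidence" (0 to 1); they miss things now and then, are a little off and sometimes report something else, mostly with a low value. They report only what shows in the picture. A call takes as long as a camera call.
- masks_of(camera, thing): "mask" (384x512 bool, what is visible of it) and "pixel" ([column, row] in pixels, amid what is visible of it).
The state is a dict: "time": time; "joint_pos": joint angles; "qvel": joint speeds; "effort": joint torques, N m; "ee_pos": TCP position; "tool_rot": TCP orientation; "contact_force": force on the tool from outside, world axes, zero at the start; "ft_torque": the same for the moment, N m; "grip_width": opening from 0.0 (shut) to 1.0 (fully open); "gripper_force": force on a finger pad.
Only numpy, scipy, OpenCV 4.12 (cv2) and the standard library are available. Lean on these libraries where they do the work, as an engineer would, in place of code of your own. Each camera call takes 0.05 s, during which the arm holds its last target. There are 200 camera calls.

## Working session

There is one attempt and no reset: what is moved stays moved. The work goes in short steps, Python scripts to look and compute and a tool call to move; the robot and the scene stay as the last step left them, time stands still between calls to the robot, and variables do not carry over. Pictures are saved under pics/ and viewed, at most 14 in all, crops included, and the job is handed in when it is done.

Besides the shell and the picture viewer there is one more tool, called after "Request:" in YAML: its name, and indented under it one key for each argument. apply_moves: Moves the arm, as the interface text tells. Its arguments: {"type":"object","properties":{"motion":{"type":"array"},"jaw":{"type":"number"},"newtons":{"type":"number"}},"required":["motion"]}

```bash
mkdir -p pics
cat > h.py <<'E'
from rig import *
import numpy as np, cv2
def world(c,u,v,d):
    p=np.array([(u-c['cx'])/c['fx']*d,(v-c['cy'])/c['fy']*d,d,1.0]); return (np.linalg.inv(c['world_to_cam'])@p)[:3]
def cloud(c,m):
    v,u=np.nonzero(m&(c['depth']>0)); d=c['depth'][v,u]
    P=np.stack([(u-c['cx'])/c['fx']*d,(v-c['cy'])/c['fy']*d,d,np.ones_like(d)])
    return (np.linalg.inv(c['world_to_cam'])@P)[:3].T
def save(c,n): cv2.imwrite('pics/'+n,c['frame'][:,:,::-1])
E
python3 - <<'E'
from h import *
s=sense();print(s)
for n in ['top','side']:
    c=read_camera(n);save(c,n+'1.png');W=np.linalg.inv(c['world_to_cam']);print(n,W.round(3).tolist(),c['fx'])
    for t in ['vial_large_a_mid','vial_small_a_mid','bucket_1_floor','cover_knob','centrifuge']:
        for r in masks_of(n,t):
            P=cloud(c,r['mask']);print(t,round(r['confidence'],2),np.round(r['pixel']),r['mask'].sum(), np.percentile(P,[2,50,98],axis=0).round(4).tolist() if len(P) else '')
E
```

```text
{'time': 0.0, 'joint_pos': array([-1.31401410e+00,  2.38778638e-01, -1.42607811e-02,  1.31917072e+00,
       -9.79604456e-06,  1.57080215e+00]), 'qvel': array([ 7.83914806e-04,  3.50281405e-04, -1.28420234e-03,  8.49115733e-04,
        3.50848873e-04,  5.69180709e-05]), 'effort': array([ 2.58258136e-03, -5.38784587e+01,  3.46429932e+01,  1.85552705e-02,
        1.06583218e-04, -3.32271759e-05]), 'ee_pos': array([ 0.13322793, -0.50739412,  0.23067619]), 'tool_rot': array([-7.00459662e-04,  9.91769302e-01,  1.28035747e-01, -9.53709818e-05]), 'contact_force': array([ 0.78899091,  0.04017194, -0.23675645]), 'ft_torque': array([-0.00427599,  0.0471944 ,  0.05000472]), 'gripper_force': 0.0, 'grip_width': 1.0029043644476447}
top [[-0.003, -0.992, 0.123, 0.309], [-1.0, 0.003, 0.001, -0.008], [-0.002, -0.123, -0.992, 1.47], [0.0, 0.0, 0.0, 1.0]] 413.6131792303612
vial_large_a_mid 0.65 [157. 204.] 122 [[0.4096, 0.2971, 0.0618], [0.4276, 0.3193, 0.0705], [0.4454, 0.3359, 0.0828]]
vial_large_a_mid 0.58 [363. 187.] 58 [[0.4718, -0.4016, 0.0182], [0.4816, -0.3884, 0.0512], [0.4944, -0.38, 0.0594]]
[... 241 characters left out ...]
1, 0.318, 0.174], [-0.392, -0.49, 0.779, -0.803], [-0.024, -0.841, -0.541, 0.639], [0.0, 0.0, 0.0, 1.0]] 391.12287401644136
vial_large_a_mid 0.62 [326. 320.] 285 [[0.4729, -0.4057, 0.0053], [0.4793, -0.3999, 0.0389], [0.4915, -0.3859, 0.0558]]
vial_small_a_mid 0.56 [310. 291.] 130 [[0.5022, -0.3122, 0.0052], [0.5077, -0.3082, 0.0262], [0.5171, -0.2978, 0.0402]]
bucket_1_floor 0.4 [221. 154.] 104 [[0.5008, 0.2751, 0.0617], [0.5197, 0.2918, 0.0717], [0.5379, 0.3172, 0.0789]]
cover_knob 0.79 [263. 203.] 2625 [[0.4667, -0.0463, 0.0028], [0.5322, -0.0076, 0.0642], [0.614, 0.0865, 0.103]]
centrifuge 0.64 [210. 165.] 2457 [[0.3759, 0.2018, 0.0076], [0.462, 0.2385, 0.0581], [0.5552, 0.3749, 0.0787]]
```

Run:
```python
import cv2,numpy as np
t=cv2.imread('pics/top1.png');s=cv2.imread('pics/side1.png')
a=cv2.resize(t[140:260,110:410],(800,320),interpolation=cv2.INTER_CUBIC);b=cv2.resize(s[120:350,160:400],(292,280),interpolation=cv2.INTER_CUBIC)
b2=cv2.resize(s[230:350,230:400],(396,280),interpolation=cv2.INTER_CUBIC)
o=np.zeros((600,800,3),np.uint8);o[:320]=a;o[320:,:292]=b;o[320:,300:696]=b2;cv2.imwrite('pics/m1.png',o)
```

```text
(no output)
```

View pics/m1.png

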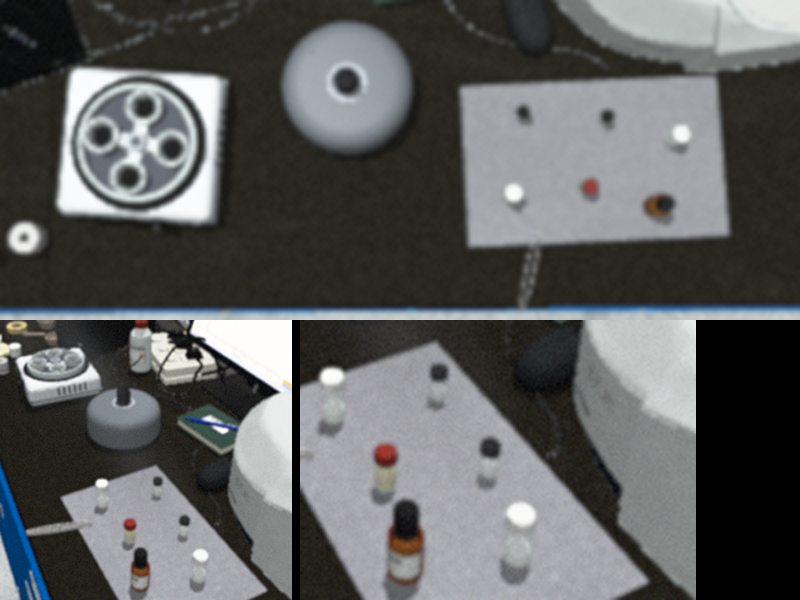

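The top view shows large vials at about (365,191) and (302,213), small ones at (306,182) and (338,184); red and amber are decoys. The four buckets are near (164,179), (148,191), (175,196) and (158,206), and the cover knob is at (240,170).

```bash
cat >> h.py <<'E'
def ray(c,u,v,z):
    a=world(c,u,v,0.);b=world(c,u,v,1.);return a+(b-a)*(z-a[2])/(b[2]-a[2])
def pix(c,p):
    q=c['world_to_cam']@np.append(p,1);return np.array([q[0]/q[2]*c['fx']+c['cx'],q[1]/q[2]*c['fy']+c['cy']])
def blob(c,uv,kind,r=6):
    "centroid of cap near uv (white/black)"
    u0,v0=[int(round(x)) for x in uv];g=c['frame'][v0-r:v0+r+1,u0-r:u0+r+1].astype(float).mean(2)
    bg=np.median(g);w=np.clip((g-bg) if kind=='w' else (bg-g),0,None);w[w<0.35*w.max()]=0
    n,l,st,ce=cv2.connectedComponentsWithStats((w>0).astype(np.uint8));k=1+np.argmax(st[1:,4]);w=w*(l==k)
    vv,uu=np.mgrid[-r:r+1,-r:r+1];return np.array([u0+(w*uu).sum()/w.sum(),v0+(w*vv).sum()/w.sum()]),st[k,4]
V={'LA':((365,190.6),'w',.056),'LB':((302.4,212.7),'w',.056),'SA':((306,182),'b',.040),'SB':((338,184),'b',.040)}
E
python3 - <<'E'
from h import *
c=read_camera('top');s=read_camera('side')
print('mat z', world(c,325,200,c['depth'][200,325]))
for k,(uv,kd,h) in V.items():
    b,n=blob(c,uv,kd);p=ray(c,b[0],b[1],h+.001)
    ps=pix(s,p); bs,ns=blob(s,pix(s,p-[0,0,.006]),kd,7);q=ray(s,bs[0],bs[1],h-.005)
    print(k,b.round(1),n,p.round(4),'side',ps.round(1),bs.round(1),ns,q.round(4))
    for cc in (c,s):
        u,v=np.round(pix(cc,p)).astype(int);P=cloud(cc,np.pad(np.ones((9,9),bool),((v-4,384-v-5),(u-4,512-u-5))));P=P[P[:,2]>h-.012];print('   depth',len(P),P.mean(0).round(4),P.max(0).round(4))
I=cv2.resize(c['frame'][165:225,128:200],None,fx=10,fy=10,interpolation=cv2.INTER_CUBIC)
cv2.imwrite('pics/cf.png',I[:,:,::-1])
g=cv2.cvtColor(I,cv2.COLOR_RGB2GRAY)
C=cv2.HoughCircles(g,cv2.HOUGH_GRADIENT,1,100,param1=80,param2=18,minRadius=35,maxRadius=75)
for x,y,r in (C[0] if C is not None else []):
    u,v=(x+.5)/10-.5+128,(y+.5)/10-.5+165;print('circ',round(u,1),round(v,1),r,ray(c,u,v,.080).round(4))
for cc,n in((c,'top'),(s,'side')):
    m=masks_of(n,'cover_knob')[0]['mask'];P=cloud(cc,m);T=P[P[:,2]>.09];print('knob',len(T),T.mean(0).round(4),T.max(0).round(4))
    R=P[(P[:,2]>.066)&(P[:,2]<.08)];print('roof',R.min(0).round(4),R.max(0).round(4))
E
```

```text
mat z [ 0.45312354 -0.26191408 -0.0027113 ]
LA [365.1 189.6] 36 [ 0.483  -0.3903  0.057 ] side [323.1 311.3] [324.6 312.6] 94 [ 0.4871 -0.3898  0.051 ]
   depth 40 [ 0.4823 -0.3903  0.0533] [ 0.4926 -0.3795  0.0626]
   depth 55 [ 0.4831 -0.3911  0.0551] [ 0.4918 -0.3831  0.0579]
LB [302.2 211.6] 36 [ 0.4076 -0.1727  0.057 ] side [242.4 252.6] [243.3 253.9] 58 [ 0.4103 -0.1711  0.051 ]
   depth 38 [ 0.4067 -0.1726  0.054 ] [ 0.417  -0.1624  0.0603]
   depth 48 [ 0.4071 -0.1762  0.0547] [ 0.4165 -0.165   0.0574]
SA [306.  182.3] 29 [ 0.5112 -0.1895  0.041 ] side [286.7 249.9] [289.3 252.1] 49 [ 0.5164 -0.193   0.035 ]
   depth 24 [ 0.5149 -0.1896  0.038 ] [ 0.5234 -0.1825  0.0446]
   depth 35 [ 0.5145 -0.1931  0.0375] [ 0.5232 -0.1836  0.0403]
SB [337.3 183.8] 31 [ 0.5056 -0.2986  0.041 ] side [308.4 281.6] [311.2 284.4] 68 [ 0.5102 -0.3031  0.035 ]
   depth 23 [ 0.5088 -0.3013  0.0374] [ 0.5161 -0.2934  0.0441]
   depth 29 [ 0.5073 -0.3029  0.0385] [ 0.5133 -0.2966  0.0411]
circ 174.2 194.9 42.2 [0.464  0.2619 0.08  ]
circ 157.3 208.4 66.6 [0.4184 0.3179 0.08  ]
circ 163.5 179.6 36.2 [0.5164 0.2993 0.08  ]
circ 137.1 213.9 60.7 [0.4    0.3854 0.08  ]
knob 69 [0.5464 0.04   0.1055] [0.5619 0.0552 0.113 ]
roof [ 0.4706 -0.0359  0.066 ] [0.6244 0.119  0.0799]
knob 97 [0.547  0.0316 0.1013] [0.5628 0.0491 0.1088]
roof [ 0.4728 -0.039   0.0661] [0.6246 0.113  0.0797]
```

View pics/cf.png

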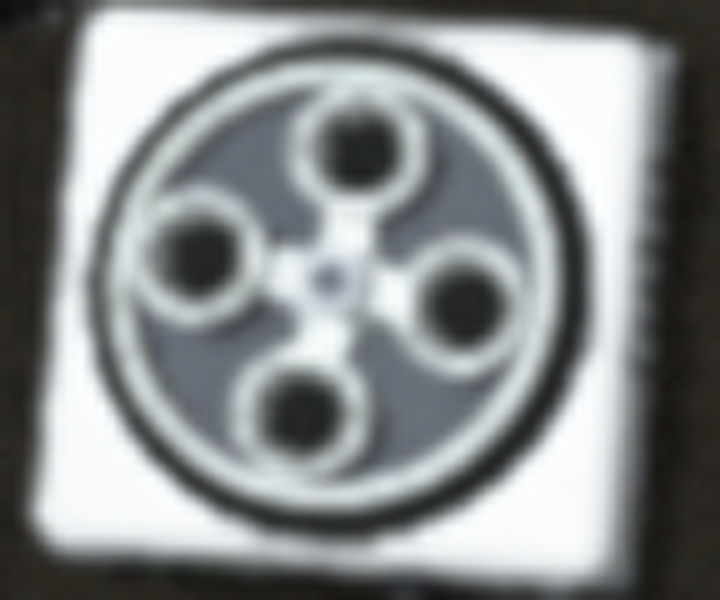

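The crop shows the four bucket rims centred near crop (357,147), (198,255), (464,303) and (301,410), with the hub at about (330,280).

```bash
cat >> h.py <<'E'
def fitrotor(c,pts,z=.080):
    from scipy.optimize import least_squares
    W=np.array([ray(c,u,v,z)[:2] for u,v in pts])
    f=lambda p:np.ravel([W[i]-p[:2]-.046*np.array([np.cos(p[2]+i*np.pi/2),np.sin(p[2]+i*np.pi/2)]) for i in range(len(W))])
    r=least_squares(f,[*W.mean(0),np.arctan2(*(W[0]-W.mean(0))[::-1])]);p=r.x
    print('axis',p.round(4),'res mm',(r.fun*1e3).round(1));B=np.array([p[:2]+.046*np.array([np.cos(p[2]+i*np.pi/2),np.sin(p[2]+i*np.pi/2)]) for i in range(4)]);print(B.round(4).tolist());return p,B
E
python3 - <<'E'
from h import *
c=read_camera('top');s=read_camera('side')
q=lambda x,y:((x+.5)/10-.5+128,(y+.5)/10-.5+165)
p,B=fitrotor(c,[q(357,147),q(198,255),q(301,410),q(464,303)])
# bowl ring center check: top rim z .076
print('ring',ray(c,*q(333,283),.076))
u,v=pix(s,[*p[:2],.08]);print(u,v);x0,y0=int(u)-32,int(v)-24
I=cv2.resize(s['frame'][y0:y0+48,x0:x0+64],None,fx=12,fy=12,interpolation=cv2.INTER_CUBIC).copy()
for b in B:
    t=np.linspace(0,6.28,60)
    pp=np.array([(pix(s,[b[0]+.0185*np.cos(a),b[1]+.0185*np.sin(a),.08])-[x0,y0]+.5)*12 for a in t]).astype(int);cv2.polylines(I,[pp],True,(255,0,0),1)
pp=np.array([(pix(s,[p[0]+.075*np.cos(a),p[1]+.075*np.sin(a),.076])-[x0,y0]+.5)*12 for a in t]).astype(int);cv2.polylines(I,[pp],True,(255,0,0),1)
cv2.imwrite('pics/sidecf.png',I[:,:,::-1])
E
```

```text
axis [ 0.4726  0.3083 -0.1834] res mm [-0.3  0.3 -0.2 -0.3  0.6  0.3 -0.1 -0.3]
[[0.5178, 0.2999], [0.481, 0.3535], [0.4274, 0.3167], [0.4642, 0.2631]]
ring [0.47153983 0.30813473 0.076     ]
204.72040327479175 151.88922550900435
```

View pics/sidecf.png

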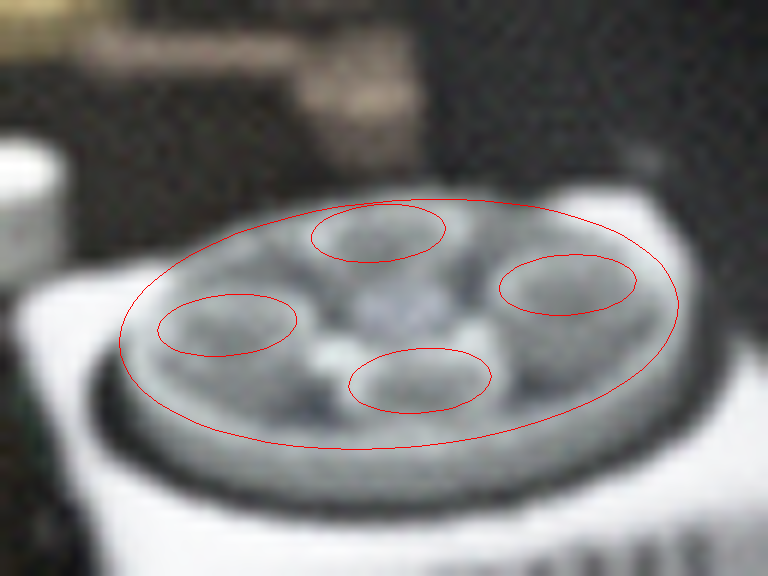

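Request:
apply_moves:
  motion:
    - {"offset": [0, 0, 0], "turn": -0.18}
    - {"offset": [0, 0, 0], "turn": -0.36}
    - {"offset": [0, 0, 0], "turn": -0.54}
    - {"offset": [0, 0, 0], "turn": -0.72}
    - {"offset": [0, 0, 0], "turn": -0.9}
    - {"offset": [0, 0, 0], "turn": -1.08}
    - {"offset": [0, 0, 0], "turn": -1.26}
    - {"offset": [0, 0, 0], "turn": -1.314}
    - {"offset": [0, 0, 0], "turn": -1.314}
  jaw: 6.0
  newtons: 30

```text
time: 2.02
ee_pos: [0.1333, -0.5077, 0.2313]
tool_rot: [-0.0, 0.707, 0.707, 0.0]
contact_force: [-0.2, -0.2, 0.1]
grip_width: 0.703
gripper_force: 0.0
```

The side overlay matches the buckets to about 2 mm, so the rotor position holds. Going for large vial B.

Request:
apply_moves:
  motion:
    - {"offset": [4.4, 3.6, 0]}
    - {"offset": [8.8, 7.2, 0]}
    - {"offset": [13.2, 10.8, 0]}
    - {"offset": [17.6, 14.4, 1]}
    - {"offset": [22, 18, 3]}
    - {"offset": [26.4, 21.6, 5]}
    - {"offset": [30.4, 24.9, 7]}
    - {"offset": [33.6, 27.5, 9]}
    - {"offset": [33.6, 27.5, 11]}
    - {"offset": [33.6, 27.5, 14.5]}
    - {"offset": [33.6, 27.5, 17.5]}
    - {"offset": [33.6, 27.5, 19.5]}
    - {"offset": [33.6, 27.5, 20.5]}
    - {"offset": [33.6, 27.5, 20.5]}

```text
validation failed for argument at $.mo...
```

Run:
```python
from h import *
s=read_camera('side');I=cv2.resize(s['frame'][205:280,200:290],None,fx=8,fy=8,interpolation=cv2.INTER_CUBIC);cv2.imwrite('pics/g1.png',I[:,:,::-1]);print(sense()['ee_pos'])
```

```text
[ 0.13330189 -0.50774674  0.23129446]
```

View pics/g1.png

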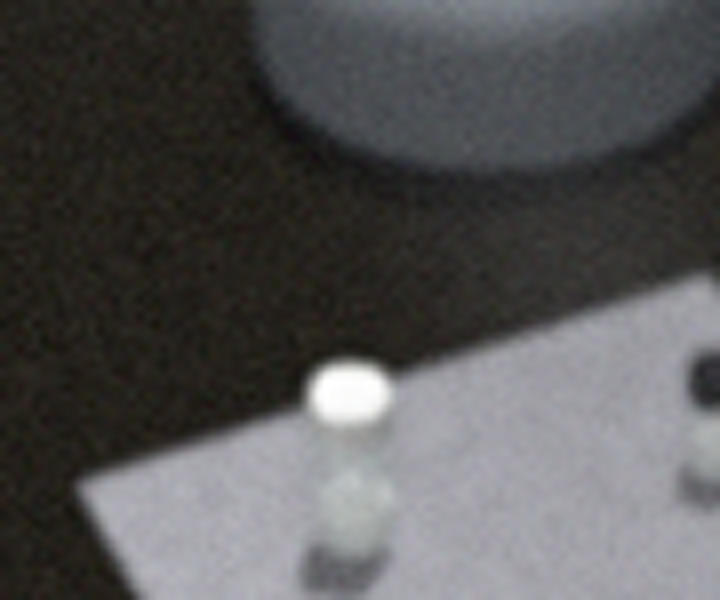

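The move was refused, because "turn" is needed in every row. The picture shows the vial standing untouched, its cap at about crop (350,393).

Request:
apply_moves:
  motion:
    - {"offset": [4.4, 3.6, 0], "turn": 0}
    - {"offset": [8.8, 7.2, 0], "turn": 0}
    - {"offset": [13.2, 10.8, 0], "turn": 0}
    - {"offset": [17.6, 14.4, 1], "turn": 0}
    - {"offset": [22, 18, 3], "turn": 0}
    - {"offset": [26.4, 21.6, 5], "turn": 0}
    - {"offset": [30.4, 24.9, 7], "turn": 0}
    - {"offset": [33.6, 27.5, 9], "turn": 0}
    - {"offset": [33.6, 27.5, 11], "turn": 0}
    - {"offset": [33.6, 27.5, 14.5], "turn": 0}
    - {"offset": [33.6, 27.5, 17.5], "turn": 0}
    - {"offset": [33.6, 27.5, 19.5], "turn": 0}
    - {"offset": [33.6, 27.5, 20.5], "turn": 0}
    - {"offset": [33.6, 27.5, 20.5], "turn": 0}

```text
time: 3.82
ee_pos: [0.4082, -0.1716, 0.0261]
tool_rot: [-0.0, 0.707, 0.707, -0.0]
contact_force: [0.1, -0.1, 0.7]
grip_width: 0.704
gripper_force: 0.0
```

Run:
```python
from h import *
s=read_camera('side');I=cv2.resize(s['frame'][205:280,200:290],None,fx=8,fy=8,interpolation=cv2.INTER_CUBIC);cv2.imwrite('pics/g2.png',I[:,:,::-1]);print(sense()['ee_pos'])
```

```text
[ 0.40851508 -0.17183901  0.0266122 ]
```

View pics/g2.png

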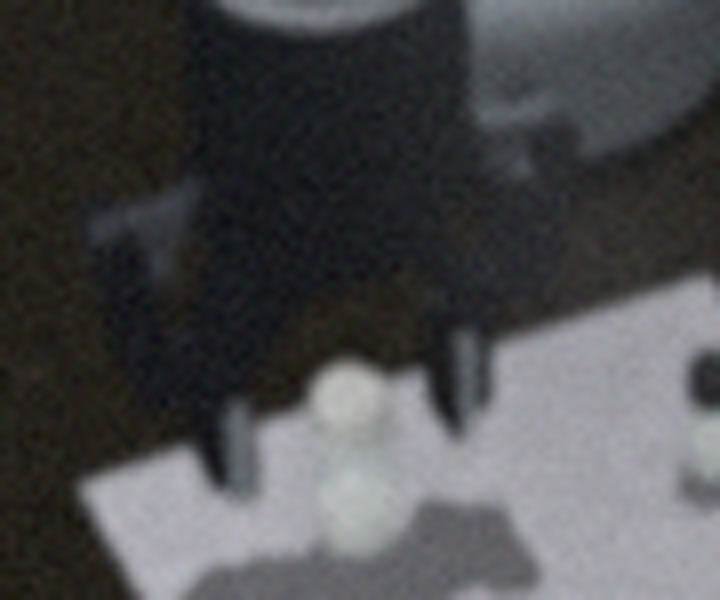

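Vial is midway between the fingers (cap at crop (350,393), fingertips at (238,490) and (462,430)). Grip and lift.

Request:
apply_moves:
  motion:
    - {"offset": [0, 0, 0], "turn": 0}
    - {"offset": [0, 0, 0], "turn": 0}
    - {"offset": [0, 0, 0], "turn": 0}
    - {"offset": [0, 0, 0], "turn": 0}
    - {"offset": [0, 0, -2], "turn": 0}
    - {"offset": [0, 0, -6], "turn": 0}
    - {"offset": [0, 0, -11], "turn": 0}
    - {"offset": [2, 0, -15.5], "turn": 0}
    - {"offset": [6, 0, -17], "turn": 0}
    - {"offset": [12, 0, -17], "turn": 0}
    - {"offset": [18, 0, -17], "turn": 0}
    - {"offset": [24, 0.5, -17], "turn": 0}
    - {"offset": [30, 1, -17], "turn": 0}
    - {"offset": [36, 1.5, -17], "turn": 0}
    - {"offset": [41, 2, -17], "turn": 0}
    - {"offset": [45.5, 2, -16], "turn": 0}
    - {"offset": [48, 2, -14], "turn": 0}
    - {"offset": [48.9, 2, -11], "turn": 0}
    - {"offset": [48.9, 2, -9.5], "turn": 0}
    - {"offset": [48.9, 2, -9.5], "turn": 0}
  jaw: 1.5

```text
time: 6.38
ee_pos: [0.4277, 0.3164, 0.1206]
tool_rot: [-0.0, 0.707, 0.707, -0.001]
contact_force: [0.6, -0.5, 0.0]
grip_width: 0.268
gripper_force: 29.6
```

Run:
```python
from h import *
s=read_camera('side');I=cv2.resize(s['frame'][110:180,160:250],None,fx=8,fy=8,interpolation=cv2.INTER_CUBIC).copy()
e=sense()['ee_pos'];print(e)
def m(p,col):
    q=((pix(s,p)-[160,110]+.5)*8).astype(int);cv2.circle(I,tuple(map(int,q)),3,col,-1)
m([e[0],e[1],e[2]-.025],(255,0,0));m([.4283,.3167,.08],(0,255,0))
cv2.imwrite('pics/g3.png',I[:,:,::-1])
```

```text
[0.42827483 0.31667224 0.12155822]
```

View pics/g3.png

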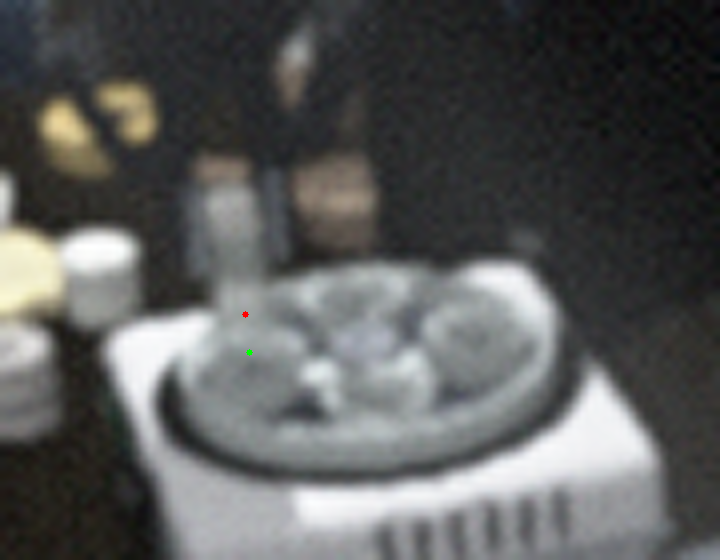

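Vial hangs upright over the left bucket (vial base at about crop (242,316), bucket rim at about (253,360)). Lower it gently.

Request:
apply_moves:
  motion:
    - {"offset": [0, 0, 0.8], "turn": 0}
    - {"offset": [0, 0, 1.6], "turn": 0}
    - {"offset": [0, 0, 2.2], "turn": 0}
    - {"offset": [0, 0, 2.6], "turn": 0}
    - {"offset": [0, 0, 2.8], "turn": 0}
    - {"offset": [0, 0, 2.8], "turn": 0}

```text
time: 7.18
ee_pos: [0.4283, 0.3173, 0.0933]
tool_rot: [-0.0, 0.707, 0.707, -0.0]
contact_force: [-0.4, -0.4, -0.3]
grip_width: 0.268
gripper_force: 29.6
```

Request:
apply_moves:
  motion:
    - {"offset": [0, 0, 0.15], "turn": 0}
    - {"offset": [0, 0, 0.15], "turn": 0}

```text
time: 7.42
ee_pos: [0.4289, 0.3177, 0.0926]
tool_rot: [0.0, 0.707, 0.707, 0.001]
contact_force: [0.2, 1.6, 5.1]
grip_width: 0.267
gripper_force: 29.1
```

Request:
apply_moves:
  motion:
    - {"offset": [0, 0, 0], "turn": 0}
    - {"offset": [0, 0, 0], "turn": 0}
    - {"offset": [0, 0, 0], "turn": 0}
    - {"offset": [0, 0, -2], "turn": 0}
    - {"offset": [0, 0, -5], "turn": 0}
    - {"offset": [0, 0, -9], "turn": 0}
    - {"offset": [-5, 0.5, -11], "turn": 0}
    - {"offset": [-11, 1, -11], "turn": 0}
    - {"offset": [-17, 1.5, -11], "turn": 0}
    - {"offset": [-23, 2, -11], "turn": 0}
    - {"offset": [-29, 2.5, -11], "turn": 0}
    - {"offset": [-35, 3, -11], "turn": 0}
    - {"offset": [-41, 3.5, -11], "turn": 0}
    - {"offset": [-47, 4, -11], "turn": 0}
    - {"offset": [-53, 4.5, -11], "turn": 0}
    - {"offset": [-59, 5, -9], "turn": 0}
    - {"offset": [-65, 5.5, -7], "turn": 0}
    - {"offset": [-69, 5.7, -6], "turn": 0}
    - {"offset": [-70.7, 5.7, -3], "turn": 0}
    - {"offset": [-70.7, 5.7, -1], "turn": 0}
  jaw: 4.5

```text
time: 9.93
ee_pos: [0.4846, -0.3911, 0.0999]
tool_rot: [-0.001, 0.708, 0.706, -0.0]
contact_force: [0.5, 1.6, -0.2]
grip_width: 0.53
gripper_force: 0.0
```

```bash
cat >> h.py <<'E'
def cfpic(name):
    c=read_camera('top');I=cv2.resize(c['frame'][165:225,128:200],None,fx=10,fy=10,interpolation=cv2.INTER_CUBIC);cv2.imwrite('pics/'+name,I[:,:,::-1]);return c
E
python3 - <<'E'
from h import *
c=cfpic('cf2.png');print(sense()['ee_pos'])
b,n=blob(c,pix(c,[.428,.317,.122]),'w',5);print(b,ray(c,*b,.122))
E
```

```text
[ 0.48366896 -0.38956378  0.09753823]
[154.73029279 204.70138889] [0.42722728 0.3167769  0.122     ]
```

View pics/cf2.png

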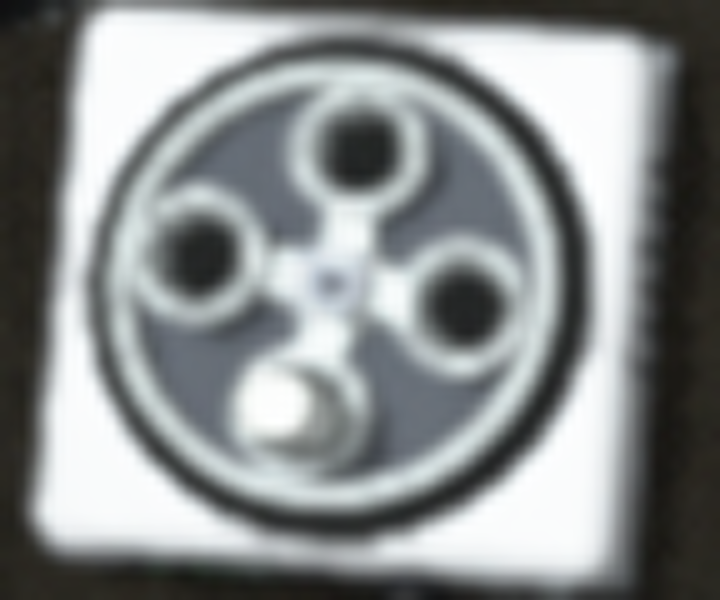

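Large vial stands centred in the lower bucket (cap at crop (272,402)) and the rotor has not turned. Now vial A.

Request:
apply_moves:
  motion:
    - {"offset": [0, 0, 0], "turn": 0}
    - {"offset": [0, 0, 0.5], "turn": 0}
    - {"offset": [0, 0, 2.5], "turn": 0}
    - {"offset": [0, 0, 4.5], "turn": 0}
    - {"offset": [0, 0, 6.3], "turn": 0}
    - {"offset": [0, 0, 7.2], "turn": 0}
    - {"offset": [0, 0, 7.2], "turn": 0}
  jaw: 6.0

```text
time: 10.85
ee_pos: [0.4854, -0.3895, 0.0299]
tool_rot: [-0.0, 0.707, 0.707, 0.0]
contact_force: [-0.2, 0.4, -0.1]
grip_width: 0.7
gripper_force: 0.0
```

Request:
apply_moves:
  motion:
    - {"offset": [0, 0, 0], "turn": 0}
    - {"offset": [0, 0, 0], "turn": 0}
    - {"offset": [0, 0, 0], "turn": 0}
    - {"offset": [0, 0, 0], "turn": 0}
  jaw: 1.5

```text
time: 11.35
ee_pos: [0.4858, -0.3901, 0.0307]
tool_rot: [0.001, 0.707, 0.707, 0.0]
contact_force: [-0.9, 1.8, 7.2]
grip_width: 0.265
gripper_force: 29.4
```

Request:
apply_moves:
  motion:
    - {"offset": [0, 0, -2], "turn": 0}
    - {"offset": [0, 0, -6], "turn": 0}
    - {"offset": [0, 0, -11], "turn": 0}
    - {"offset": [2, 0, -15.5], "turn": 0}
    - {"offset": [7, 0.3, -17], "turn": 0}
    - {"offset": [13, 0.6, -17], "turn": 0}
    - {"offset": [19, 0.9, -17], "turn": 0}
    - {"offset": [25, 1.2, -17], "turn": 0}
    - {"offset": [31, 1.5, -17], "turn": 0}
    - {"offset": [37, 1.8, -17], "turn": 0}
    - {"offset": [43, 2.1, -17], "turn": 0}
    - {"offset": [49, 2.4, -17], "turn": 0}
    - {"offset": [55, 2.7, -17], "turn": 0}
    - {"offset": [61, 3, -17], "turn": 0}
    - {"offset": [66, 3.3, -16.5], "turn": 0}
    - {"offset": [69, 3.3, -14], "turn": 0}
    - {"offset": [69, 3.3, -11], "turn": 0}
    - {"offset": [69, 3.3, -9], "turn": 0}
    - {"offset": [69, 3.3, -8.5], "turn": 0}
    - {"offset": [69, 3.3, -8.5], "turn": 0}

```text
time: 13.85
ee_pos: [0.5185, 0.3002, 0.1152]
tool_rot: [-0.0, 0.707, 0.707, 0.0]
contact_force: [1.2, -0.1, -0.9]
grip_width: 0.263
gripper_force: 29.5
```

Request:
apply_moves:
  motion:
    - {"offset": [0, 0, 0.6], "turn": 0}
    - {"offset": [0, 0, 1.2], "turn": 0}
    - {"offset": [0, 0, 1.6], "turn": 0}
    - {"offset": [0, 0, 1.8], "turn": 0}
    - {"offset": [0, 0, 1.9], "turn": 0}
    - {"offset": [0, 0, 1.9], "turn": 0}

```text
time: 14.6
ee_pos: [0.5184, 0.3004, 0.0966]
tool_rot: [-0.0, 0.707, 0.707, 0.0]
contact_force: [-0.8, -0.1, 6.0]
grip_width: 0.262
gripper_force: 30.2
```

Request:
apply_moves:
  motion:
    - {"offset": [0, 0, 0], "turn": 0}
    - {"offset": [0, 0, 0], "turn": 0}
    - {"offset": [0, 0, 0], "turn": 0}
    - {"offset": [0, 0, -2], "turn": 0}
    - {"offset": [0, 0, -5], "turn": 0}
    - {"offset": [0, 0, -9], "turn": 0}
    - {"offset": [-5, 0, -11], "turn": 0}
    - {"offset": [-11, 0, -11], "turn": 0}
    - {"offset": [-17, 0, -11], "turn": 0}
    - {"offset": [-23, 0, -11], "turn": 0}
    - {"offset": [-29, 0, -11], "turn": 0}
    - {"offset": [-35, 0, -11], "turn": 0}
    - {"offset": [-41, -0.3, -11], "turn": 0}
    - {"offset": [-47, -0.6, -11], "turn": 0}
    - {"offset": [-53, -1, -9], "turn": 0}
    - {"offset": [-58, -1.1, -6], "turn": 0}
    - {"offset": [-60.1, -1.1, -3], "turn": 0}
    - {"offset": [-60.1, -1.1, -1], "turn": 0}
    - {"offset": [-60.1, -1.1, 0], "turn": 0}
    - {"offset": [-60.1, -1.1, 0], "turn": 0}
  jaw: 4.5

```text
time: 17.1
ee_pos: [0.5072, -0.3003, 0.0955]
tool_rot: [-0.0, 0.707, 0.707, -0.0]
contact_force: [-0.4, 0.7, -0.7]
grip_width: 0.526
gripper_force: 0.0
```

Run:
```python
from h import *
c=cfpic('cf3.png');print(sense()['ee_pos'])
for p in ([.428,.317,.122],[.5187,.3,.122]):
    b,n=blob(c,pix(c,p),'w',5);print(b,ray(c,*b,.122))
```

```text
[ 0.50760117 -0.30047955  0.09625942]
[154.71871557 204.99370376] [0.42626824 0.3167895  0.122     ]
[160.72131634 177.89831011] [0.5158269  0.29935036 0.122     ]
```

View pics/cf3.png

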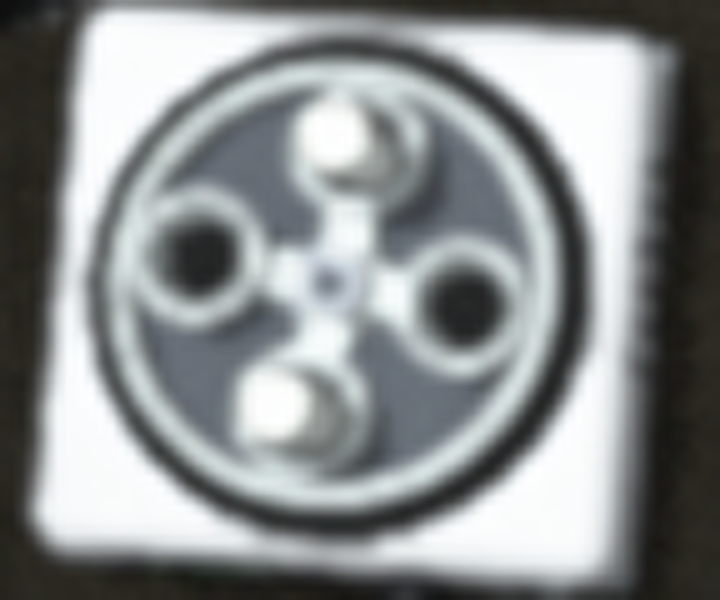

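Both large vials stand in opposite buckets (caps at crop (272,402) and (335,132)). Small vial B next.

Request:
apply_moves:
  motion:
    - {"offset": [-0.1, 0, 2], "turn": 0}
    - {"offset": [-0.1, 0, 4.5], "turn": 0}
    - {"offset": [-0.1, 0, 6.5], "turn": 0}
    - {"offset": [-0.1, 0, 7.5], "turn": 0}
    - {"offset": [-0.1, 0, 7.8], "turn": 0}
    - {"offset": [-0.1, 0, 7.8], "turn": 0}

```text
time: 17.9
ee_pos: [0.5078, -0.3019, 0.0185]
tool_rot: [0.0, 0.707, 0.707, 0.0]
contact_force: [0.3, -0.3, 0.5]
grip_width: 0.528
gripper_force: 0.0
```

Run:
```python
from h import *
s=read_camera('side');I=cv2.resize(s['frame'][235:310,265:355],None,fx=8,fy=8,interpolation=cv2.INTER_CUBIC);cv2.imwrite('pics/g4.png',I[:,:,::-1]);print(sense()['ee_pos'])
```

```text
[ 0.50784997 -0.30196565  0.0186072 ]
```

View pics/g4.png

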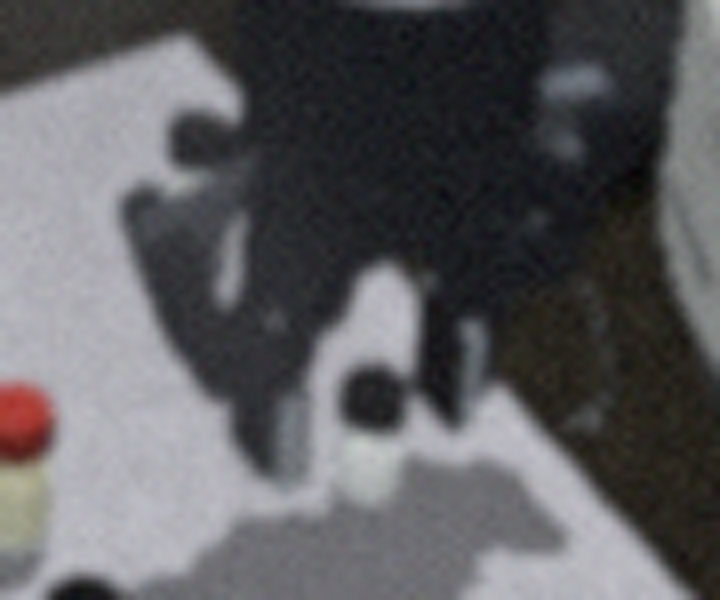

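Small vial between the fingers (cap at crop (373,398), pads at (290,475) and (468,425)). Grip and carry it.

Request:
apply_moves:
  motion:
    - {"offset": [0, 0, 0], "turn": 0}
    - {"offset": [0, 0, 0], "turn": 0}
    - {"offset": [0, 0, 0], "turn": 0}
    - {"offset": [0, 0, 0], "turn": 0}
    - {"offset": [0, 0, -2], "turn": 0}
    - {"offset": [0, 0, -6], "turn": 0}
    - {"offset": [0, 0, -11], "turn": 0}
    - {"offset": [2, 0, -16], "turn": 0}
    - {"offset": [7, -0.3, -18], "turn": 0}
    - {"offset": [13, -0.6, -18], "turn": 0}
    - {"offset": [19, -0.9, -18], "turn": 0}
    - {"offset": [25, -1.2, -18], "turn": 0}
    - {"offset": [31, -1.5, -18], "turn": 0}
    - {"offset": [37, -1.8, -18], "turn": 0}
    - {"offset": [43, -2.1, -18], "turn": 0}
    - {"offset": [49, -2.4, -18], "turn": 0}
    - {"offset": [55, -2.6, -18], "turn": 0}
    - {"offset": [61, -2.6, -18], "turn": 0}
    - {"offset": [65.5, -2.6, -17], "turn": 0}
    - {"offset": [65.5, -2.6, -14], "turn": 0}
  jaw: 1.0

```text
time: 20.45
ee_pos: [0.4816, 0.357, 0.1578]
tool_rot: [-0.0, 0.706, 0.708, 0.001]
contact_force: [-0.7, -0.1, -0.8]
grip_width: 0.2
gripper_force: 29.3
```

Request:
apply_moves:
  motion:
    - {"offset": [0, 0, 2.5], "turn": 0}
    - {"offset": [0, 0, 4.5], "turn": 0}
    - {"offset": [0, 0, 4.5], "turn": 0}

```text
time: 20.82
ee_pos: [0.4802, 0.3525, 0.1112]
tool_rot: [-0.0, 0.707, 0.707, -0.002]
contact_force: [-0.2, 0.9, 1.0]
grip_width: 0.2
gripper_force: 29.3
```

Request:
apply_moves:
  motion:
    - {"offset": [0, 0, 0.8], "turn": 0}
    - {"offset": [0, 0, 1.6], "turn": 0}
    - {"offset": [0, 0, 2.2], "turn": 0}
    - {"offset": [0, 0, 2.5], "turn": 0}
    - {"offset": [0, 0, 2.6], "turn": 0}
    - {"offset": [0, 0, 2.6], "turn": 0}

```text
time: 21.58
ee_pos: [0.4814, 0.3533, 0.087]
tool_rot: [-0.0, 0.707, 0.707, 0.0]
contact_force: [-0.5, 0.2, 0.1]
grip_width: 0.203
gripper_force: 29.3
```

Request:
apply_moves:
  motion:
    - {"offset": [0, 0, 0.2], "turn": 0}
    - {"offset": [0, 0, 0.3], "turn": 0}
    - {"offset": [0, 0, 0.3], "turn": 0}

```text
time: 21.95
ee_pos: [0.4816, 0.3534, 0.0843]
tool_rot: [0.0, 0.707, 0.707, 0.0]
contact_force: [-0.5, -0.0, 4.2]
grip_width: 0.199
gripper_force: 29.6
```

Request:
apply_moves:
  motion:
    - {"offset": [0, 0, 0], "turn": 0}
    - {"offset": [0, 0, 0], "turn": 0}
    - {"offset": [0, 0, 0], "turn": 0}
    - {"offset": [0, 0, -2], "turn": 0}
    - {"offset": [0, 0, -5], "turn": 0}
    - {"offset": [0, 0, -9], "turn": 0}
    - {"offset": [-5, 0, -12], "turn": 0}
    - {"offset": [-11, 0, -12], "turn": 0}
    - {"offset": [-17, 0, -12], "turn": 0}
    - {"offset": [-23, 0.5, -12], "turn": 0}
    - {"offset": [-29, 1, -12], "turn": 0}
    - {"offset": [-35, 1.5, -12], "turn": 0}
    - {"offset": [-41, 2, -12], "turn": 0}
    - {"offset": [-47, 2.6, -11], "turn": 0}
    - {"offset": [-52, 3.1, -8], "turn": 0}
    - {"offset": [-54.5, 3.2, -5], "turn": 0}
    - {"offset": [-54.5, 3.2, -2], "turn": 0}
    - {"offset": [-54.5, 3.2, -1], "turn": 0}
    - {"offset": [-54.5, 3.2, -1], "turn": 0}
  jaw: 4.5

```text
time: 24.32
ee_pos: [0.5132, -0.1914, 0.0937]
tool_rot: [-0.0, 0.707, 0.707, -0.0]
contact_force: [0.0, 1.3, -0.6]
grip_width: 0.525
gripper_force: 0.0
```

Run:
```python
from h import *
c=cfpic('cf4.png');print(sense()['ee_pos'])
```

```text
[ 0.51373583 -0.19145504  0.09451684]
```

View pics/cf4.png

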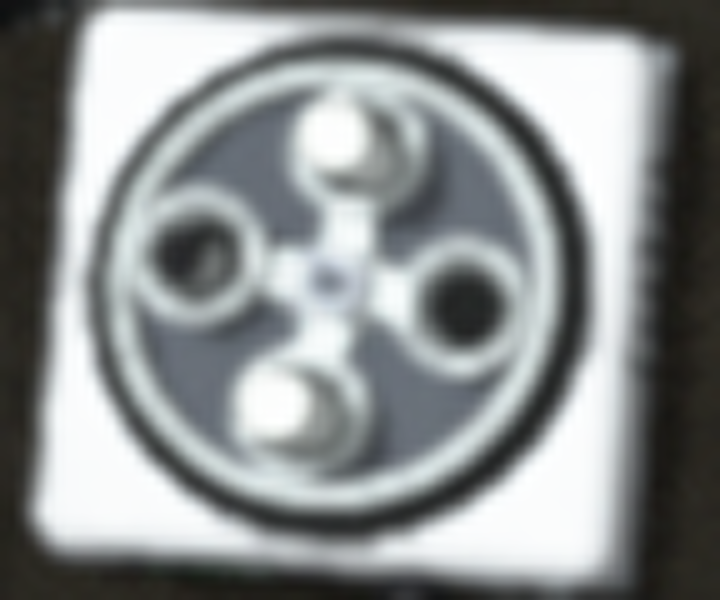

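Small vial stands in the left bucket (glass glint at crop (210,265)); the right bucket (464,303) is still free. Last vial.

Request:
apply_moves:
  motion:
    - {"offset": [0, 0, 2], "turn": 0}
    - {"offset": [0, 0, 4.5], "turn": 0}
    - {"offset": [0, 0, 6.3], "turn": 0}
    - {"offset": [0, 0, 7.3], "turn": 0}
    - {"offset": [0, 0, 7.6], "turn": 0}
    - {"offset": [0, 0, 7.6], "turn": 0}

```text
time: 25.12
ee_pos: [0.5138, -0.1918, 0.0184]
tool_rot: [0.0, 0.707, 0.707, 0.0]
contact_force: [0.9, -0.0, 0.6]
grip_width: 0.531
gripper_force: 0.0
```

Request:
apply_moves:
  motion:
    - {"offset": [0, 0, 0], "turn": 0}
    - {"offset": [0, 0, 0], "turn": 0}
    - {"offset": [0, 0, 0], "turn": 0}
    - {"offset": [0, 0, 0], "turn": 0}
  jaw: 1.0

```text
time: 25.62
ee_pos: [0.5138, -0.1919, 0.0183]
tool_rot: [0.0, 0.707, 0.707, 0.0]
contact_force: [-0.3, 0.7, 5.5]
grip_width: 0.203
gripper_force: 29.6
```

Request:
apply_moves:
  motion:
    - {"offset": [0, 0, -2], "turn": 0}
    - {"offset": [0, 0, -6], "turn": 0}
    - {"offset": [0, 0, -11], "turn": 0}
    - {"offset": [2, 0, -16], "turn": 0}
    - {"offset": [7, -0.6, -18], "turn": 0}
    - {"offset": [13, -1.3, -18], "turn": 0}
    - {"offset": [19, -2, -18], "turn": 0}
    - {"offset": [25, -2.7, -18], "turn": 0}
    - {"offset": [31, -3.4, -18], "turn": 0}
    - {"offset": [37, -4.1, -18], "turn": 0}
    - {"offset": [42, -4.8, -17], "turn": 0}
    - {"offset": [45.5, -4.9, -15], "turn": 0}
    - {"offset": [45.5, -4.9, -12], "turn": 0}
    - {"offset": [45.5, -4.9, -9.5], "turn": 0}
    - {"offset": [45.5, -4.9, -8], "turn": 0}
    - {"offset": [45.5, -4.9, -7.2], "turn": 0}
    - {"offset": [45.5, -4.9, -7], "turn": 0}
    - {"offset": [45.5, -4.9, -7], "turn": 0}

```text
time: 27.88
ee_pos: [0.4648, 0.2634, 0.0884]
tool_rot: [0.0, 0.707, 0.707, 0.001]
contact_force: [-0.7, 0.2, -0.6]
grip_width: 0.199
gripper_force: 29.4
```

Request:
apply_moves:
  motion:
    - {"offset": [0, 0, 0.2], "turn": 0}
    - {"offset": [0, 0, 0.4], "turn": 0}
    - {"offset": [0, 0, 0.4], "turn": 0}

```text
time: 28.25
ee_pos: [0.4647, 0.2634, 0.0843]
tool_rot: [0.0, 0.707, 0.707, 0.001]
contact_force: [0.2, -1.0, 3.2]
grip_width: 0.197
gripper_force: 29.6
```

Request:
apply_moves:
  motion:
    - {"offset": [0, 0, 0], "turn": 0}
    - {"offset": [0, 0, 0], "turn": 0}
    - {"offset": [0, 0, 0], "turn": 0}
    - {"offset": [0, 0, -2], "turn": 0}
    - {"offset": [0, 0, -5], "turn": 0}
    - {"offset": [0, 0, -9], "turn": 0}
    - {"offset": [-3, 1, -12], "turn": 0}
    - {"offset": [-8, 3, -12], "turn": 0}
    - {"offset": [-13, 5, -12], "turn": 0}
    - {"offset": [-18, 7, -12], "turn": 0}
    - {"offset": [-22.3, 8.2, -10], "turn": 0}
    - {"offset": [-22.3, 8.2, -7], "turn": 0}
    - {"offset": [-22.3, 8.2, -5.6], "turn": 0}
    - {"offset": [-22.3, 8.2, -5.6], "turn": 0}
  jaw: 4.5

```text
time: 30.0
ee_pos: [0.5456, 0.0406, 0.1392]
tool_rot: [-0.001, 0.707, 0.707, -0.001]
contact_force: [0.1, -0.8, 0.0]
grip_width: 0.527
gripper_force: 0.0
```

Run:
```python
from h import *
c=cfpic('cf5.png');s=read_camera('side')
I=cv2.imread('pics/cf5.png');J=cv2.resize(s['frame'][130:250,180:350],(720,508),interpolation=cv2.INTER_CUBIC)[:,:,::-1]
o=np.zeros((600,800,3),np.uint8);o[:330,:400]=cv2.resize(I,(400,330));o[318:,400:]=cv2.resize(J,(400,282));cv2.imwrite('pics/m5.png',o);print(sense()['ee_pos'])
```

```text
[0.54666762 0.04090621 0.14062859]
```

View pics/m5.png

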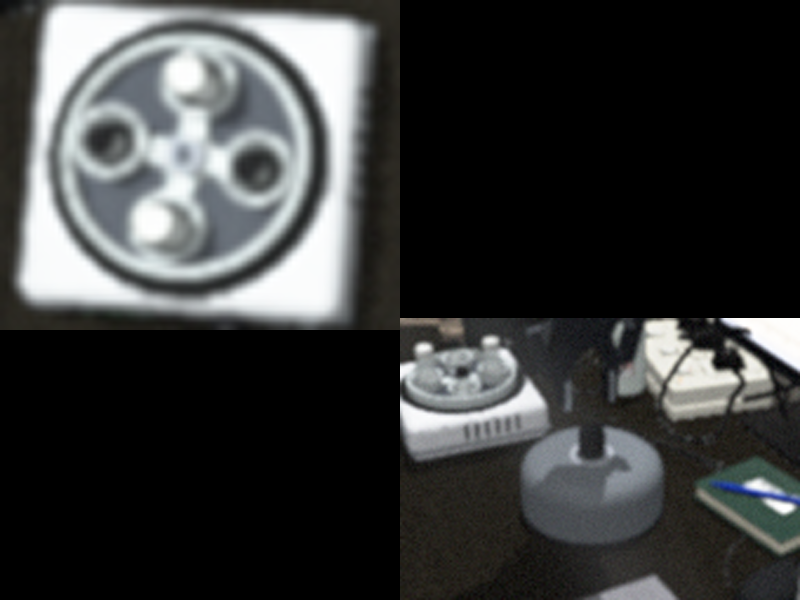

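All four vials stand in the buckets and the open gripper is above the cover knob (about (590,435) in the mosaic). Lower and grip it.

Request:
apply_moves:
  motion:
    - {"offset": [0, 0, 0], "turn": 0}
    - {"offset": [0, 0, 0], "turn": 0}
    - {"offset": [0, 0, 2], "turn": 0}
    - {"offset": [0, 0, 4], "turn": 0}
    - {"offset": [0, 0, 5.4], "turn": 0}
    - {"offset": [0, 0, 5.8], "turn": 0}
    - {"offset": [0, 0, 5.8], "turn": 0}
  jaw: 6.0

```text
time: 30.98
ee_pos: [0.5465, 0.0403, 0.082]
tool_rot: [0.0, 0.707, 0.707, 0.0]
contact_force: [-0.4, -0.3, 0.4]
grip_width: 0.701
gripper_force: 0.0
```

Request:
apply_moves:
  motion:
    - {"offset": [0, 0, 0], "turn": 0}
    - {"offset": [0, 0, 0], "turn": 0}
    - {"offset": [0, 0, 0], "turn": 0}
    - {"offset": [0, 0, 0], "turn": 0}
  jaw: 2.0
  newtons: 60

```text
time: 31.48
ee_pos: [0.5475, 0.0403, 0.083]
tool_rot: [0.001, 0.707, 0.707, 0.001]
contact_force: [0.6, 0.1, 5.5]
grip_width: 0.332
gripper_force: 58.9
```

Run:
```python
from h import *
for n in('top','side'):
    c=read_camera(n);r=masks_of(n,'cover_knob')
    P=cloud(c,r[0]['mask']);R=P[(P[:,2]>.06)&(P[:,2]<.085)];print(n,R.min(0).round(4),R.max(0).round(4),len(R))
    # skirt points: fit circle radius .085
    S=P[(P[:,2]>.008)&(P[:,2]<.06)]
    from scipy.optimize import least_squares
    f=least_squares(lambda q:np.hypot(S[:,0]-q[0],S[:,1]-q[1])-.085,[.547,.04],loss='soft_l1',f_scale=.002);print(f.x.round(4),len(S))
print(sense()['ee_pos'])
```

```text
top [ 0.5237 -0.0394  0.0601] [ 0.5974 -0.0187  0.0761] 70
[0.544  0.0426] 25
side [ 0.4657 -0.0432  0.0601] [0.6227 0.1043 0.0849] 1262
[0.5471 0.0396] 1007
[0.54756165 0.04033165 0.08304427]
```

Request:
apply_moves:
  motion:
    - {"offset": [0, 0, -1], "turn": 0}
    - {"offset": [0, 0, -3.5], "turn": 0}
    - {"offset": [0, 0, -7], "turn": 0}
    - {"offset": [0, 0, -11], "turn": 0}
    - {"offset": [0, 0, -14], "turn": 0}
    - {"offset": [2, -0.5, -14.5], "turn": 0}
    - {"offset": [6, -1.6, -14.5], "turn": 0}
    - {"offset": [10.5, -2.9, -14.5], "turn": 0}
    - {"offset": [15, -4.1, -14.5], "turn": 0}
    - {"offset": [19.5, -5.4, -14.5], "turn": 0}
    - {"offset": [23.5, -6.5, -14.5], "turn": 0}
    - {"offset": [26, -7.2, -14.5], "turn": 0}
    - {"offset": [26.8, -7.4, -14.5], "turn": 0}
    - {"offset": [26.8, -7.4, -14.5], "turn": 0}
    - {"offset": [26.8, -7.4, -14.5], "turn": 0}

```text
time: 33.55
ee_pos: [0.4723, 0.3075, 0.2266]
tool_rot: [0.0, 0.707, 0.707, -0.0]
contact_force: [0.1, -0.6, -2.9]
grip_width: 0.334
gripper_force: 59.7
```

Run:
```python
from h import *
s=read_camera('side');I=cv2.resize(s['frame'][80:205,140:290],(720,600),interpolation=cv2.INTER_CUBIC);cv2.imwrite('pics/g6.png',I[:,:,::-1]);e=sense()['ee_pos'];print(e)
P=cloud(s,masks_of('side','cover_knob')[0]['mask']);S=P[(P[:,2]>.15)&(P[:,2]<.205)&(np.hypot(*(P[:,:2]-e[:2]).T)<.1)]
from scipy.optimize import least_squares
f=least_squares(lambda q:np.hypot(S[:,0]-q[0],S[:,1]-q[1])-.085,e[:2],loss='soft_l1',f_scale=.002);print(f.x.round(4),len(S),P.min(0),P.max(0))
```

```text
[0.47246271 0.30739549 0.22675083]
[0.4715 0.3067] 1011 [ 0.38528612  0.21664655 -0.00329341] [0.59368668 0.96173913 0.2510954 ]
```

View pics/g6.png

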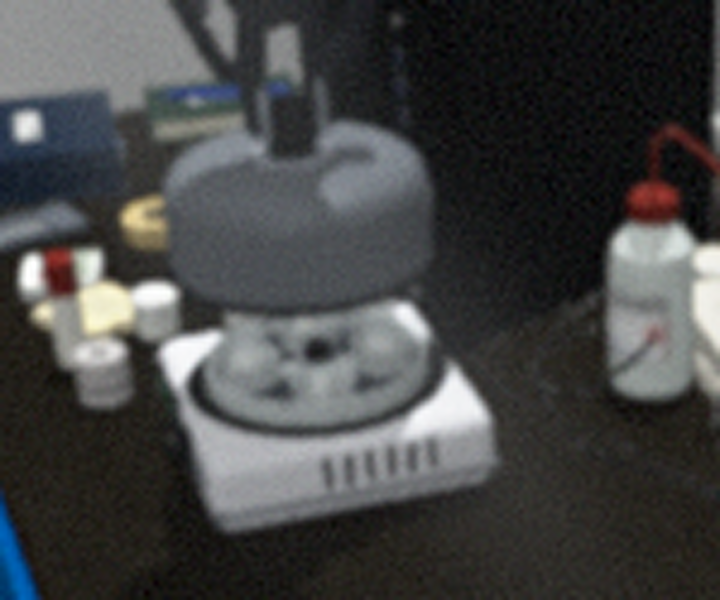

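The cover hangs level above the bowl (skirt centred about x=302, bowl about x=318 in the crop, as the camera's slant would give). Lower it.

Request:
apply_moves:
  motion:
    - {"offset": [0, 0.1, 1], "turn": 0}
    - {"offset": [0, 0.1, 2.5], "turn": 0}
    - {"offset": [0, 0.1, 4], "turn": 0}
    - {"offset": [0, 0.1, 5.2], "turn": 0}
    - {"offset": [0, 0.1, 6], "turn": 0}
    - {"offset": [0, 0.1, 6.5], "turn": 0}
    - {"offset": [0, 0.1, 6.5], "turn": 0}

```text
time: 34.52
ee_pos: [0.4732, 0.3083, 0.1617]
tool_rot: [-0.0, 0.707, 0.707, -0.0]
contact_force: [0.5, -0.3, -2.3]
grip_width: 0.333
gripper_force: 59.7
```

Request:
apply_moves:
  motion:
    - {"offset": [0, 0, 0.5], "turn": 0}
    - {"offset": [0, 0, 1], "turn": 0}
    - {"offset": [0, 0, 1.4], "turn": 0}
    - {"offset": [0, 0, 1.6], "turn": 0}
    - {"offset": [0, 0, 1.6], "turn": 0}

```text
time: 35.15
ee_pos: [0.4733, 0.3082, 0.1457]
tool_rot: [-0.0, 0.707, 0.707, -0.0]
contact_force: [-0.1, -0.5, -2.5]
grip_width: 0.335
gripper_force: 59.7
```

Still hanging free with no side force. The last few millimetres:

Request:
apply_moves:
  motion:
    - {"offset": [0, 0, 0.1], "turn": 0}
    - {"offset": [0, 0, 0.2], "turn": 0}
    - {"offset": [0, 0, 0.3], "turn": 0}
    - {"offset": [0, 0, 0.3], "turn": 0}

```text
time: 35.65
ee_pos: [0.4732, 0.3083, 0.1431]
tool_rot: [-0.0, 0.707, 0.707, 0.0]
contact_force: [-2.5, -1.0, -0.0]
grip_width: 0.332
gripper_force: 59.9
```

Request:
apply_moves:
  motion:
    - {"offset": [0, 0, 0.1], "turn": 0}
    - {"offset": [0, 0, 0.1], "turn": 0}

```text
time: 35.9
ee_pos: [0.4732, 0.3083, 0.143]
tool_rot: [-0.0, 0.707, 0.707, 0.0]
contact_force: [-5.0, -2.4, 10.9]
grip_width: 0.328
gripper_force: 60.9
```

Request:
apply_moves:
  motion:
    - {"offset": [0, 0, 0], "turn": 0}
    - {"offset": [0, 0, 0], "turn": 0}
    - {"offset": [0, 0, 0], "turn": 0}
    - {"offset": [0, 0, 0], "turn": 0}
    - {"offset": [0, 0, -2], "turn": 0}
    - {"offset": [0, 0, -5], "turn": 0}
    - {"offset": [0, 0, -9], "turn": 0}
    - {"offset": [-4, 0, -11], "turn": 0}
    - {"offset": [-10, 0, -11], "turn": 0}
    - {"offset": [-16, 0, -11], "turn": 0}
    - {"offset": [-22, 0, -11], "turn": 0}
    - {"offset": [-28, 0, -11], "turn": 0}
    - {"offset": [-28, 0, -11], "turn": 0}
  jaw: 6.0

```text
time: 37.52
ee_pos: [0.4731, 0.0247, 0.252]
tool_rot: [0.0, 0.709, 0.705, -0.0]
contact_force: [-0.2, 0.7, 0.1]
grip_width: 0.704
gripper_force: 0.0
```

Run:
```python
from h import *
from scipy.optimize import least_squares
s=read_camera('side');I=cv2.resize(s['frame'][100:205,150:276],(720,600),interpolation=cv2.INTER_CUBIC);cv2.imwrite('pics/g7.png',I[:,:,::-1])
P=cloud(s,masks_of('side','cover_knob')[0]['mask']);S=P[(P[:,2]>.07)&(P[:,2]<.125)]
f=least_squares(lambda q:np.hypot(S[:,0]-q[0],S[:,1]-q[1])-.085,[.473,.308],loss='soft_l1',f_scale=.002);print(f.x.round(4))
c=read_camera('top');P=cloud(c,masks_of('top','cover_knob')[0]['mask']);R=P[np.hypot(*(P[:,:2]-f.x).T)<.07];R=R[(R[:,2]>.12)&(R[:,2]<.145)]
A=np.c_[R[:,:2]-f.x,np.ones(len(R))];print('roof plane',np.linalg.lstsq(A,R[:,2],rcond=None)[0].round(4),len(R))
```

```text
[0.4726 0.308 ]
roof plane [-0.0079  0.0035  0.1328] 1338
```

View pics/g7.png

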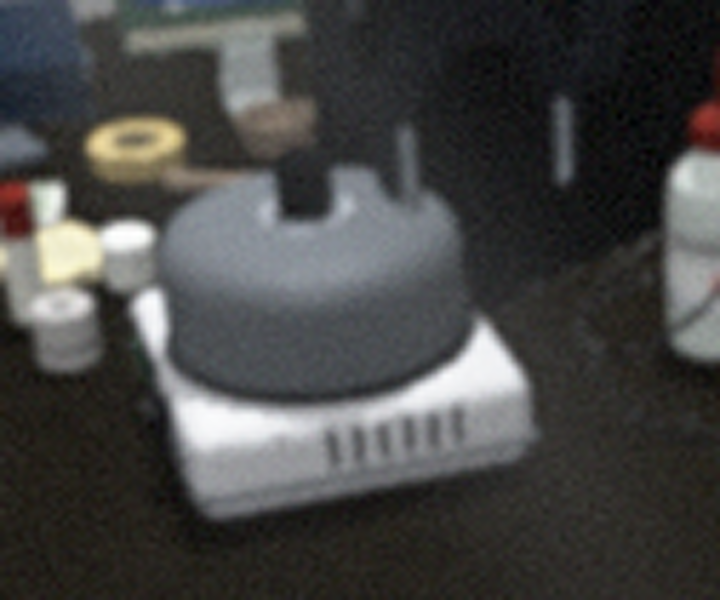

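The cover sits flat on the housing: its skirt meets the top plate around crop (310,390), it is on the rotor axis, and the roof is at about 0.133 m. Handing in.

```bash
python3 -c "
from rig import *
print(close_job())"
```

```text
the job is handed in; nothing more can be done
None
```

I put both large vials in opposite buckets, both small vials in the other two, and the cover flat and fully down over the bowl. I handed the job in at about 38 s of the 131 s allowed; no verdict came back.

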